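# Unload the twin-catch stone clamp

### The job

Unload the stone clamp. With both fingertips press its two release catches down together and keep them down until the sliding jaw has sprung all the way back, then let the catches come up again. Then push the freed stone block gently sideways out from between the jaws, to either side, never gripping, lifting or tipping it, until it stands on the table close beside the clamp and wholly clear of it; disturb nothing else.

Things in the scene. Friction and masses are not known exactly. Their poses are not given: they have to be found in the camera images.
- clamp: spring-return ratchet clamp of grey-painted metal, screwed to the table; its place and direction vary. Origin on the table under the middle of the clamped stone; z up, x from the catches towards the fixed jaw, y along the jaws. Steel base plate 3 mm thick, 68 mm wide (y -34 to 34) between the jaws, 104 mm wide at clamp x -109 to -65 and 25 to 53, with 7 mm high screw heads at the corners
- fixed_jaw_top (a point): middle of the top of the fixed jaw, 24 mm above the table, at clamp x = 33 mm; its rubber face is at clamp x = 20 mm, its back at 43, and it is 64 mm long in y
- bridge_top (a point): middle of the top of the catch bridge that carries the two catches: clamp x -105 to -69 mm, 88 mm wide in y, top 33 mm above the table. Ratchet bars and a damper stick out behind it, to clamp x = -145 mm when open, less than 25 mm high
- catch_a_top (a point): middle of the top of one black release catch, a ridged push pad 26 mm (x) by 27 mm (y) on a steel plunger, at clamp x = -87, y = +26 mm; top 46 mm above the table when up
- catch_b_top (a point): the same on the other catch, at clamp x = -87, y = -26 mm: the pads' middles are 52 mm apart
- catch_a (a joint): how far catch a is pressed straight down, m: 0 up, 0.007 fully down. Its spring takes about 1.5 N to start and 3.3 N to reach the bottom, and pushes it up again when let go; its pin frees the ratchet from about 0.004 on
- catch_b (a joint): the same for catch b. Each catch blocks the jaw alone: both must be down at once
- jaw (a joint): how far the sliding jaw has gone back towards the catches, m: 0 clamped, 0.029 fully back at its stop. Its own spring (4 to 5 N) drives it against a damper, which takes about 2 s for the whole way; if a catch comes up early it stops at the next tooth (7 mm pitch)
- jaw_top (a point): middle of the top of the sliding jaw, 24 mm above the table, 64 mm long in y; moves with it (clamp x = -33 mm when clamped, -62 when back). Its rubber face is at clamp x = -20 mm when clamped, about -46 when back
- stone: dark banded stone block clamped between the jaws, 40 mm (its x) by 48 mm (its y) by 24 mm high, about 60 g, origin at the middle of its underside; stands on the base plate, 3 mm above the table, long side along the jaws, up to 6 mm off the clamp's middle in y. After the jaw is back the channel between the jaws is about 66 mm wide, open at both ends
- glue_tube: green glue tube, 27x102x24 mm, lying behind the fixed jaw; leave it
- loupe: small black folding loupe, 30x58x14 mm, lying to the left of the catches; leave it
- sanding_block: dark rounded sanding block, 36x60x24 mm, lying to the right of the catches; leave it
- pebble: brown pebble, 39x24x21 mm, lying behind and to the right of the fixed jaw; leave it
Mind the look-alikes: they are no part of the job. Leave any green look-alike of the clamp alone.

How it is judged:
By the outcome, as a careful person would: the job done as asked, in the order asked, and still so for the second after the job is handed in, with the robot touching nothing.
It also fails if it takes over 45 s, if anything falls off the work surface, if the arm or the gripper's body presses on something with over 40 N, if the wrist force passes 120 N, or if a joint passes its speed limit or range.

### The arm

A 7-joint arm with a two-finger parallel gripper is mounted at the origin on a cart in front of the work surface, level with it; the furniture and walls round the work are solid. World frame = base frame: x ahead of the robot, y to its left, z up, the work surface at z = 0. Lengths are in m, angles in rad, forces in N, time in s.
With the tool pointing down it reaches from about 0.425 to 0.875 m from the base axis. Payload 8.4 kg.
Tool frame: the origin (TCP) lies at the very end of the fingers, on their centre line; the grasp point (between the pads) lies 19 mm behind it; z points along the fingers, y is the line along which they close (so a half turn about z gives the same grasp; the last joint's range is limited). The gripper opens to 85 mm and grips with 20 to 120 N. Pads are 22 mm wide; open, the fingers measure 114 mm over their backs; the gripper's body (76 mm by 85 mm) begins 54 mm behind the grasp point. The pads swing forward as they close: fully open they stand 13 mm farther back than shut.
Start: joints at [-1.287, 0.333, 0.04, 1.465, -0.013, 1.343, -0.059], TCP at [0.243, 0.603, 0.231] pointing down, gripper open.
Joint ranges: [-2.58, 2.58], [-0.38, 2.09], [-1.3, 1.39], [0.25, 2.4], [-1.5, 4.64], [0.08, 2.09], [-2.65, 2.65]. Speed limits (rad/s): [2.22, 2.22, 2.79, 2.79, 3.14, 3.14, 3.14].

### API

Orientations are given as a unit quaternion [w, x, y, z].
In Python, from cell import get_obs, snapshot, camera_params, sign_off gives the robot as it stands. The module is installed in compiled form; this text tells all that it offers.
- The arm moves only by the tool apply_moves, never from a script. Its argument "commands" is one flat list of numbers, 7 for each row, row after row: the shift along the world's x, y, z normalised to -1 to 1, where 1 is 0.3 m, then the turn, a rotation vector about the world's x, y, z normalised to -1 to 1, where 1 is 180 degrees, then the opening, from -1 (shut) to 1 (fully open). A call has 1 to 12 rows; each row is the pose to reach, as a shift and turn from the pose commanded when the call began, turning the shorter way round; what a row does not reach only later rows make up. A row lasts 1/12 s, in which the tool goes at most 41.7 mm and 7.16 degrees, less where a joint would pass 70% of its speed; a pose out of reach is approached as far as the arm can. A call with a number of a shift or a turn outside -1 to 1 is refused whole. A call with a gripper value outside its range is refused whole. The fingers move at their own pace and stop on an object; "force" is the grip in N (left out, the last holds). Time passes only in rows, so rows that repeat a pose let the fingers close. It gives the time, the measured TCP pose, the force, the opening and the grip force at its end, in the units of the state.
- get_obs(): the state, without advancing time (a new reading comes with each control period).
- snapshot(name): name is "side" or "top" or "wrist"; returns (picture, depth): 420x560x3 uint8, blue, green, red; 420x560 float32, m along the optical axis (not along the pixel's ray), 0 where there is no reading.
- camera_params(name): a dict with "intrinsics" (3x3 intrinsics, pixels), "distortion" ([k1, k2, p1, p2, k3] as OpenCV has them; the pictures are not rectified), "world_from_camera" (4x4, takes a point from camera to world coordinates); the wrist camera has in their place "hand_eye" (4x4, takes a point from camera to tool coordinates, whose origin is the TCP and whose axes are the flange's). Camera axes: x right, y up, looking along -z (the intrinsics and any distortion apply to the point x, -y, -z); pixel columns grow to the right and rows downward; lengths in m; the calibration is good to about 2 mm. A picture is of the moment at which its call begins: read the wrist's pose just before it. camera_params takes no time and is no camera call.
- sign_off(): hands the job in; it is judged then, once.
The state is a dict: "time": time; "joint_pos": joint angles; "qvel": joint speeds; "joint_efforts": joint torques, N m; "eef_pos": TCP position; "eef_rot": TCP orientation; "contact_force": force on the tool from outside, world axes, zero at the start; "torque": the same for the moment, N m; "opening": opening from 0.0 (shut) to 1.0 (fully open); "finger_force": force on a finger pad.
Only numpy, scipy, OpenCV 4.12 (cv2) and the standard library are available. Lean on these libraries where they do the work, as an engineer would, in place of code of your own. Each camera call takes 0.05 s, during which the arm holds its last target. There are 200 camera calls.

## Working session

There is one attempt and no reset: what is moved stays moved. The work goes in short steps, Python scripts to look and compute and a tool call to move; the robot and the scene stay as the last step left them, time stands still between calls to the robot, and variables do not carry over. Pictures are saved under pics/ and viewed, at most 10 in all, crops included, and the job is handed in when it is done.

Besides the shell and the picture viewer there is one more tool, called in YAML: its name, and indented under it one key for each argument. apply_moves: Moves the arm, as the interface text tells. Its arguments: {"type":"object","properties":{"commands":{"type":"array"},"force":{"type":"number"}},"required":["commands"]}

```bash
mkdir -p pics; cat > h.py <<'E'
import numpy as np,cv2
from cell import *
def shot(n,f):
    o=get_obs();p,d=snapshot(n);cv2.imwrite('pics/'+f+'.png',p);np.save('pics/'+f+'.npy',d);return o,p,d
def px2w(n,px,d,T=None):
    c=camera_params(n);K=np.array(c["intrinsics"]);D=np.array(c["distortion"])
    M=np.array(c["world_from_camera"]) if T is None else T
    out=[]
    for u,v in px:
        x,y=cv2.undistortPoints(np.array([[[u,v]]],float),K,D)[0,0]
        z=d[int(round(v)),int(round(u))]
        out.append((M@[x*z,-y*z,-z,1])[:3])
    return np.array(out)
E
python3 - <<'E'
from h import *
o,p,d=shot('top','top1');o2,p2,d2=shot('side','side1')
print(o); print(camera_params('top')['world_from_camera'])
E
```

```text
{'time': 0.0, 'joint_pos': array([-1.2871939 ,  0.33389616,  0.03985201,  1.46629181, -0.0134107 ,
        1.34327558, -0.05849492]), 'qvel': array([-0.00047297, -0.00151258, -0.0011734 ,  0.00081276,  0.00083044,
        0.00083217,  0.00124736]), 'joint_efforts': array([-1.05246243e-03, -6.58540535e+01,  1.36489101e+00, -4.05578399e+01,
        1.68394914e-02,  1.24094653e-02, -3.52383859e-05]), 'eef_pos': array([0.24262886, 0.60252497, 0.23042042]), 'eef_rot': array([-1.07697298e-04,  1.90231821e-01,  9.81738871e-01, -7.95321436e-04]), 'contact_force': array([ 0.46351104, -0.273998  ,  0.46922843]), 'torque': array([-0.02804368, -0.03695661, -0.01035172]), 'finger_force': 0.0, 'opening': 1.0045934436289212}
[[ 0.00906985  0.99890864 -0.04581773  0.52318503]
 [-0.99988365  0.00849764 -0.0126682   0.00818036]
 [-0.01226503  0.0459273   0.99886949  1.14518395]
 [ 0.          0.          0.          1.        ]]
```

View pics/top1.png

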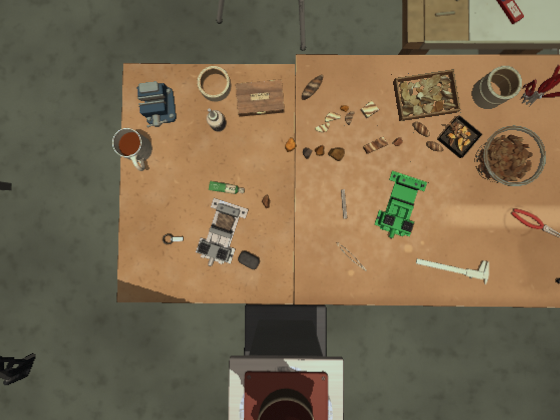

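View pics/side1.png

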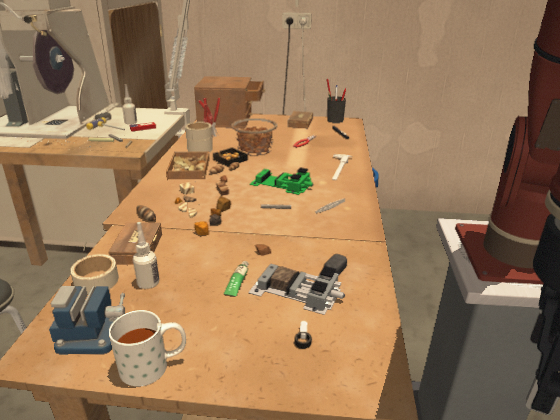

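The top view shows the grey clamp at about (222,230), with its catches at the lower end (215,250) and its fixed jaw at the upper right (232,208). The only look-alike for it is the green clamp at (403,205). The loupe is at (172,239), the sanding block at (249,260), the glue tube at (226,187) and the pebble at (266,200). I choose the grey clamp and check it in a close crop.

```bash
python3 - <<'E'
from h import *
p=cv2.imread('pics/top1.png');d=np.load('pics/top1.npy')
cv2.imwrite('pics/c1.png',cv2.resize(p[170:280,155:280],None,fx=5,fy=5,interpolation=cv2.INTER_CUBIC)) # 625x550
print(camera_params('top')['intrinsics'])
print(px2w('top',[(222,230),(287,400),(120,180),(70,300),(10,370),(200,290)],d))
c=camera_params('wrist');print(c)
E
```

```text
[[402.64447511   0.         279.27004446]
 [  0.         402.64447511 205.77368203]
 [  0.           0.           1.        ]]
[[ 0.50563207  0.18227582  0.01734768]
 [ 0.07130239 -0.00281219  0.08400986]
 [ 0.72588109  0.78805217 -0.74847838]
 [ 0.16280636  1.00098691 -0.73808538]
 [ 0.23304477  0.54352742  0.34384266]
 [ 0.33645958  0.24344379  0.00505777]]
{'intrinsics': array([[307.27011663,   0.        , 275.4416642 ],
       [  0.        , 307.27011663, 210.24469233],
       [  0.        ,   0.        ,   1.        ]]), 'distortion': array([0.01808997, 0.        , 0.        , 0.        , 0.        ]), 'hand_eye': array([[ 5.07329477e-04,  9.46129414e-01,  3.23788319e-01,
         8.37622050e-02],
       [ 9.99999818e-01, -3.74379307e-04, -4.72895721e-04,
        -7.74500866e-04],
       [-3.26200905e-04,  3.23788500e-01, -9.46129431e-01,
        -1.42457439e-01],
       [ 0.00000000e+00,  0.00000000e+00,  0.00000000e+00,
         1.00000000e+00]])}
```

View pics/c1.png

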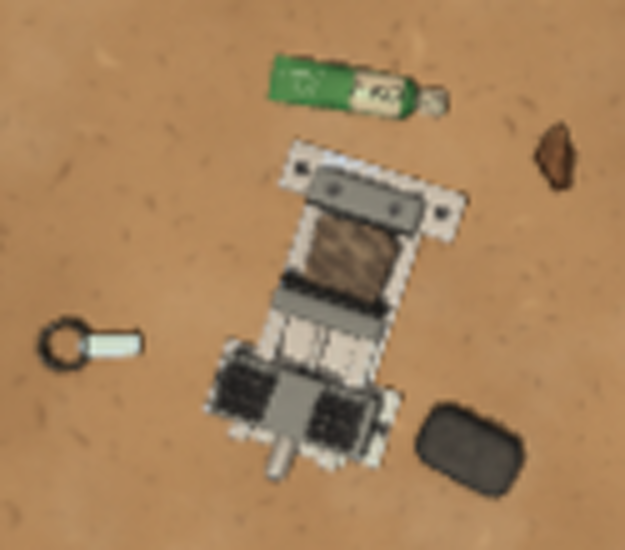

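The crop confirms the grey clamp: black ridged catches at crop (244,390) and (339,418), dark stone at (350,258), and fixed jaw at (365,199).

```bash
python3 - <<'E'
from h import *
from scipy.spatial.transform import Rotation as R
d=np.load('pics/top1.npy')
f=lambda u,v:(155+u/5-.4,170+v/5-.4)
P=px2w('top',[f(244,390),f(339,418),f(365,199),f(330,310),f(350,258)],d);print(P.round(4))
v=P[0]-P[1];print('dist',np.linalg.norm(v[:2]),'yaw y',np.degrees(np.arctan2(-v[0],v[1])))
w=P[2]-(P[0]+P[1])/2;print(np.linalg.norm(w[:2]),np.degrees(np.arctan2(w[1],w[0])))
q=get_obs()['eef_rot'];m=R.from_quat(q[[1,2,3,0]]).as_matrix();print(m.round(3))
E
```

```text
[[0.458  0.2271 0.0499]
 [0.443  0.1758 0.0459]
 [0.5632 0.1662 0.0258]
 [0.5013 0.1849 0.0251]
 [0.5302 0.1733 0.0311]]
dist 0.053411457047400634 yaw y -16.238692127086644
0.1180437643438076 -17.33925938399197
[[-0.928  0.373 -0.   ]
 [ 0.373  0.928 -0.001]
 [-0.    -0.001 -1.   ]]
```

apply_moves:
  commands: [0.347,-0.668,0,0,0,0.027,-0.12,0.347,-0.668,0,0,0,0.027,-0.12,0.347,-0.668,0,0,0,0.027,-0.12,0.347,-0.668,0,0,0,0.027,-0.12,0.347,-0.668,0,0,0,0.027,-0.12,0.347,-0.668,0,0,0,0.027,-0.12]

```text
time: 0.6
eef_pos: [0.3501, 0.397, 0.2312]
eef_rot: [0.0, 0.151, 0.988, -0.001]
contact_force: [1.4, 0.4, 0.7]
opening: 0.442
finger_force: 0.0
```

apply_moves:
  commands: [0.347,-0.668,-0.2,0,0,0,-0.12,0.347,-0.668,-0.2,0,0,0,-0.12,0.347,-0.668,-0.2,0,0,0,-0.12,0.347,-0.668,-0.2,0,0,0,-0.12,0.347,-0.668,-0.2,0,0,0,-0.12,0.347,-0.668,-0.2,0,0,0,-0.12,0.347,-0.668,-0.2,0,0,0,-0.12,0.347,-0.668,-0.2,0,0,0,-0.12]

```text
time: 1.27
eef_pos: [0.4511, 0.2006, 0.1708]
eef_rot: [-0.0, 0.15, 0.989, -0.0]
contact_force: [0.2, 0.8, -0.6]
opening: 0.44
finger_force: 0.0
```

```bash
python3 - <<'E'
from h import *
o,p,d=shot('wrist','w1');print(o);np.save('pics/w1o.npy',np.r_[o['eef_pos'],o['eef_rot']])
E
```

```text
{'time': 1.2667, 'joint_pos': array([-0.82511322,  0.05241011,  0.32901413,  1.92999963, -0.01836218,
        1.16322256,  0.78020466]), 'qvel': array([-0.03036695, -0.00208695, -0.04578831, -0.01670263, -0.00937639,
        0.00224228, -0.01568255]), 'joint_efforts': array([ 2.32889771e+00, -3.93723714e+01,  2.98718579e+00, -3.75093842e+01,
        4.04927451e-01, -2.66812183e-02,  3.49845802e-01]), 'eef_pos': array([0.45112769, 0.20061216, 0.17082894]), 'eef_rot': array([-4.46436261e-04,  1.50116170e-01,  9.88668191e-01, -3.80909849e-04]), 'contact_force': array([ 0.22987575,  0.83024199, -0.61086744]), 'torque': array([-0.0024543 ,  0.05706265,  0.0154157 ]), 'finger_force': 0.0, 'opening': 0.44024476051427386}
```

View pics/w1.png

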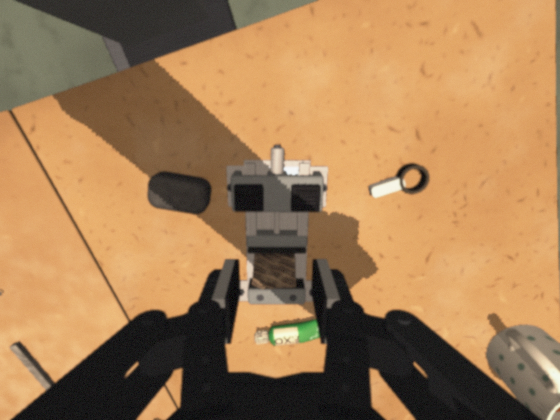

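The wrist view shows the catches at (248,198) and (306,198), the fixed jaw at (276,297) and the fingertips near (230,265) and (321,265). The clamp is aligned with the tool.

```bash
cat >> h.py <<'E'
from scipy.spatial.transform import Rotation as R
def wT(o7):
    T=np.eye(4);T[:3,:3]=R.from_quat(np.r_[o7[4:7],o7[3]]).as_matrix();T[:3,3]=o7[:3]
    return T@np.array(camera_params('wrist')['hand_eye'])
E
python3 - <<'E'
from h import *
d=np.load('pics/w1.npy');o7=np.load('pics/w1o.npy');T=wT(o7)
p=cv2.imread('pics/w1.png')
P=px2w('wrist',[(248,198),(306,198),(276,297),(276,241),(276,270)],d,T);print(P.round(4))
v=P[1]-P[0];print(np.degrees(np.arctan2(v[0],v[1])),np.linalg.norm(v))
m=(P[0]+P[1])/2;w=P[2]-m;print('mid',m,np.degrees(np.arctan2(w[1],w[0])),np.linalg.norm(w[:2]))
Q=px2w('wrist',[(232,265),(226,268),(222,275),(319,265),(325,268),(329,275)],d,T)
A=R.from_quat(np.r_[o7[4:7],o7[3]]).as_matrix();print(((Q-o7[:3])@A).round(4))
cv2.imwrite('pics/c2.png',cv2.resize(p[150:330,190:360],None,fx=3.3,fy=3.3,interpolation=cv2.INTER_CUBIC))
E
```

```text
[[0.4393 0.1775 0.0469]
 [0.4552 0.2276 0.0457]
 [0.5626 0.1659 0.0227]
 [0.4976 0.186  0.0236]
 [0.5281 0.1766 0.027 ]]
17.635140059681675 0.05256164251564025
mid [0.44727155 0.20258606 0.04630242] -17.648542285723426 0.12104402026597695
[[ 0.0108 -0.0216 -0.0107]
 [ 0.0111 -0.024  -0.014 ]
 [ 0.0112 -0.0248 -0.0206]
 [ 0.0108  0.0203 -0.0106]
 [ 0.0116  0.0225 -0.0149]
 [ 0.0111  0.0235 -0.0203]]
```

View pics/c2.png

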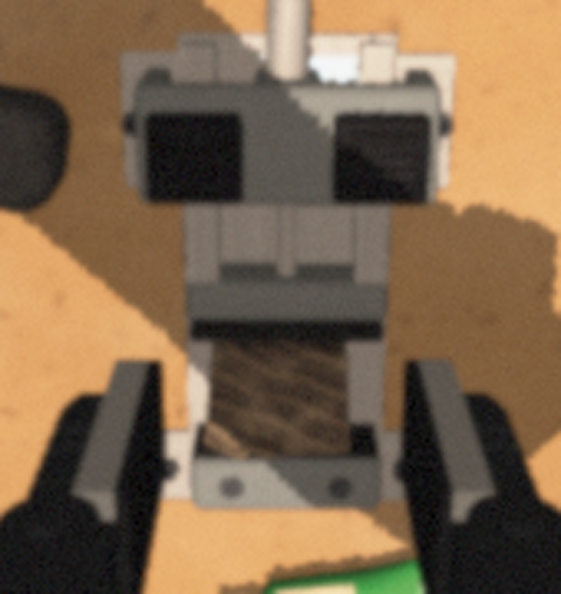

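apply_moves:
  commands: [-0.009,0.005,-0.1,0,0,0.001,0.04,-0.009,0.005,-0.2,0,0,0.001,0.04,-0.009,0.005,-0.3,0,0,0.001,0.04,-0.009,0.005,-0.38,0,0,0.001,0.04,-0.009,0.005,-0.38,0,0,0.001,0.04,-0.009,0.005,-0.38,0,0,0.001,0.04]

```text
time: 1.82
eef_pos: [0.4472, 0.2045, 0.057]
eef_rot: [-0.001, 0.146, 0.989, -0.001]
contact_force: [0.2, 0.9, 0.6]
opening: 0.524
finger_force: 0.0
```

```bash
python3 - <<'E'
from h import *
o,p,d=shot('wrist','w2');print(o['eef_pos'],o['contact_force'],o['opening']);o7=np.r_[o['eef_pos'],o['eef_rot']];np.save('pics/w2o.npy',o7)
cv2.imwrite('pics/c3.png',cv2.resize(p[180:400,120:430],None,fx=2.5,fy=2.5,interpolation=cv2.INTER_CUBIC))
E
```

```text
[0.44720912 0.20451349 0.05699002] [0.17512182 0.89352095 0.56687784] 0.5244874002966001
```

View pics/c3.png

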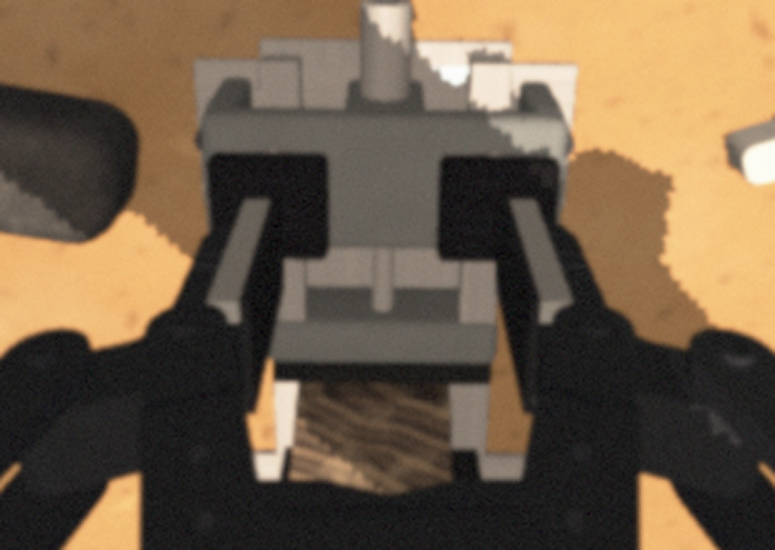

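The fingertips, at crop (257,205) and (523,205), are centred over the two pads at (269,205) and (499,205). I press down in steps, reading the force.

apply_moves:
  commands: [0,-0.003,-0.03,0,0,0,0.04,0,-0.003,-0.045,0,0,0,0.04,0,-0.003,-0.055,0,0,0,0.04,0,-0.003,-0.055,0,0,0,0.04]

```text
time: 2.2
eef_pos: [0.4489, 0.2034, 0.0412]
eef_rot: [0.001, 0.147, 0.989, 0.001]
contact_force: [0.7, 1.3, 3.7]
opening: 0.525
finger_force: 1.9
```

apply_moves:
  commands: [0,0,-0.007,0,0,0,0.04,0,0,-0.014,0,0,0,0.04,0,0,-0.014,0,0,0,0.04]

```text
time: 2.45
eef_pos: [0.4489, 0.2033, 0.0371]
eef_rot: [0.001, 0.147, 0.989, 0.001]
contact_force: [0.1, 3.0, 6.1]
opening: 0.518
finger_force: 2.9
```

apply_moves:
  commands: [0,0,-0.006,0,0,0,0.04,0,0,-0.009,0,0,0,0.04,0,0,-0.009,0,0,0,0.04,0,0,-0.009,0,0,0,0.04]

```text
time: 2.78
eef_pos: [0.4492, 0.2035, 0.0366]
eef_rot: [0.0, 0.147, 0.989, 0.001]
contact_force: [-10.5, -4.3, 35.6]
opening: 0.519
finger_force: 18.0
```

apply_moves:
  commands: [0,0,0,0,0,0,0.04,0,0,0,0,0,0,0.04,0,0,0,0,0,0,0.04,0,0,0,0,0,0,0.04,0,0,0,0,0,0,0.04,0,0,0,0,0,0,0.04,0,0,0,0,0,0,0.04,0,0,0,0,0,0,0.04,0,0,0,0,0,0,0.04,0,0,0,0,0,0,0.04,0,0,0,0,0,0,0.04,0,0,0,0,0,0,0.04]

```text
time: 3.78
eef_pos: [0.4492, 0.2035, 0.0366]
eef_rot: [0.0, 0.147, 0.989, 0.001]
contact_force: [-10.4, -3.6, 36.4]
opening: 0.524
finger_force: 17.9
```

apply_moves:
  commands: [0,0,0,0,0,0,0.04,0,0,0,0,0,0,0.04,0,0,0,0,0,0,0.04,0,0,0,0,0,0,0.04,0,0,0,0,0,0,0.04,0,0,0,0,0,0,0.04,0,0,0,0,0,0,0.04,0,0,0,0,0,0,0.04,0,0,0,0,0,0,0.04,0,0,0,0,0,0,0.04,0,0,0,0,0,0,0.04,0,0,0,0,0,0,0.04]

```text
time: 4.78
eef_pos: [0.4492, 0.2035, 0.0366]
eef_rot: [0.0, 0.147, 0.989, 0.001]
contact_force: [-10.8, -3.8, 35.7]
opening: 0.521
finger_force: 17.9
```

```bash
python3 - <<'E'
from h import *
o,p,d=shot('wrist','w3');print(o['eef_pos'],o['contact_force'],o['opening']);o7=np.r_[o['eef_pos'],o['eef_rot']];np.save('pics/w3o.npy',o7)
cv2.imwrite('pics/c4.png',cv2.resize(p[180:420,120:430],None,fx=2.5,fy=2.5,interpolation=cv2.INTER_CUBIC))
E
```

```text
[0.44922337 0.20350997 0.03661487] [-10.76911027  -3.78895336  35.65010902] 0.5212175496211062
```

View pics/c4.png

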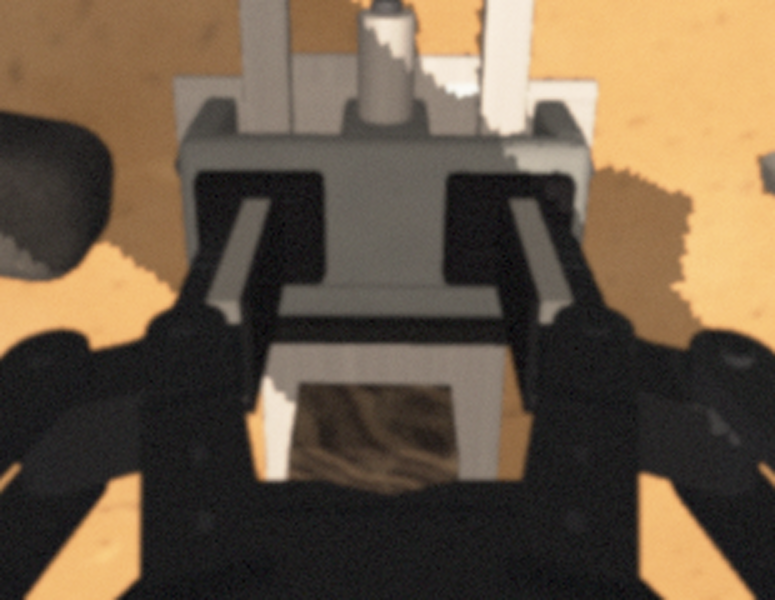

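The sliding jaw is back against the bridge (black rubber at crop y≈330) and the ratchet bars stick out behind. The stone is free on the plate at (375,435). I hold a little longer, then lift.

apply_moves:
  commands: [0,0,0.003,0,0,0,0.04,0,0,0.003,0,0,0,0.04,0,0,0.003,0,0,0,0.04,0,0,0.003,0,0,0,0.04,0,0,0.003,0,0,0,0.04,0,0,0.003,0,0,0,0.04,0,0,0.003,0,0,0,0.04,0,0,0.003,0,0,0,0.04]

```text
time: 5.5
eef_pos: [0.4491, 0.2035, 0.0367]
eef_rot: [0.0, 0.147, 0.989, 0.001]
contact_force: [-5.6, -1.6, 25.7]
opening: 0.521
finger_force: 12.5
```

apply_moves:
  commands: [0,0,0.02,0,0,0,0.04,0,0,0.05,0,0,0,0.04,0,0,0.12,0,0,0,0.04,0,0,0.22,0,0,0,0.04,0,0,0.3,0,0,0,0.04,0,0,0.3,0,0,0,0.04,0,0,0.3,0,0,0,0.04]

```text
time: 6.08
eef_pos: [0.4488, 0.2029, 0.126]
eef_rot: [0.001, 0.147, 0.989, 0.001]
contact_force: [-1.1, 0.5, -0.6]
opening: 0.521
finger_force: 0.0
```

```bash
python3 - <<'E'
from h import *
o,p,d=shot('wrist','w4');print(o['eef_pos'],o['contact_force'],o['opening'],o['joint_pos']);o7=np.r_[o['eef_pos'],o['eef_rot']];np.save('pics/w4o.npy',o7)
cv2.imwrite('pics/c5.png',cv2.resize(p[150:390,140:410],None,fx=2.5,fy=2.5,interpolation=cv2.INTER_CUBIC))
E
```

```text
[0.44882468 0.20290376 0.12600003] [-1.09837642  0.47267906 -0.61377959] 0.5205643776179418 [-0.8260944   0.09484189  0.33005404  1.986733   -0.03554522  1.06323023
  0.79557141]
```

View pics/c5.png

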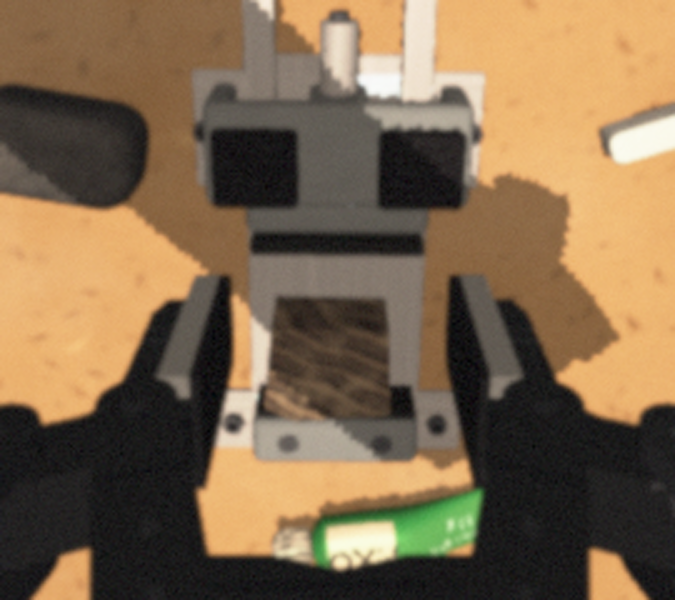

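The jaw is fully back, with its rubber at crop y≈243 against the bridge, and the catches are free. The stone stands at crop (328,357), still by the fixed jaw. Next I get the clamp-frame numbers and the finger profile.

```bash
python3 - <<'E'
from h import *
d=np.load('pics/w4.npy');o7=np.load('pics/w4o.npy');T=wT(o7)
f=lambda u,v:(140+u/2.5,150+v/2.5)
names=['ca','cb','jaw','fix','stone tl','tr','bl','br','loupe near','sand tr','glue']
P=px2w('wrist',[f(420,168),f(254,168),f(335,220),f(335,440),f(280,302),f(382,302),f(272,412),f(386,412),f(608,145),f(140,130),f(478,500)],d,T)
a=np.radians(-17.5);X=np.array([np.cos(a),np.sin(a)]);Y=np.array([-X[1],X[0]])
org=(P[0]+P[1])[:2]/2+.087*X
o2=P[3][:2]-.033*X;print('org',org,o2)
O=(org+o2)/2
for n,p in zip(names,P):print(n,p.round(4),'clamp',((p[:2]-O)@X).round(4),((p[:2]-O)@Y).round(4))
# finger profile in tool frame
u,v=np.meshgrid(np.arange(0,560,2),np.arange(0,420,2));px=np.c_[u.ravel(),v.ravel()]
ok=d[px[:,1],px[:,0]]>0;Q=px2w('wrist',px[ok],d,T);A=R.from_quat(np.r_[o7[4:7],o7[3]]).as_matrix();t=(Q-o7[:3])@A
for z in range(-72,0,8):
    s=t[(t[:,2]*1e3>=z)&(t[:,2]*1e3<z+8)&(abs(t[:,1])>.015)]
    if len(s):print(z,'|y|',abs(s[:,1]).min().round(3),abs(s[:,1]).max().round(3),'xmax',s[:,0].max().round(3),'xmin',s[:,0].min().round(3))
E
```

```text
org [0.52957599 0.1763568 ] [0.52991734 0.17676605]
ca [0.4539 0.227  0.0465] clamp -0.0875 0.0253
cb [0.4393 0.178  0.0459] clamp -0.0867 -0.0258
jaw [0.4725 0.1939 0.0243] clamp -0.0598 -0.0006
fix [0.5614 0.1668 0.0236] clamp 0.0331 0.0002
stone tl [0.506  0.1617 0.0084] clamp -0.0182 -0.0214
tr [0.5178 0.199  0.0076] clamp -0.0181 0.0178
bl [0.543  0.1473 0.0223] clamp 0.0214 -0.024
br [0.5529 0.1895 0.026 ] clamp 0.0182 0.0193
loupe near [0.4786 0.2928 0.011 ] clamp -0.0837 0.0955
sand tr [0.4254 0.1369 0.0112] clamp -0.0876 -0.0692
glue [0.6192 0.212  0.0094] clamp 0.0747 0.0607
-72 |y| 0.015 0.06 xmax 0.018 xmin -0.012
-64 |y| 0.019 0.058 xmax 0.016 xmin -0.012
-56 |y| 0.021 0.056 xmax 0.015 xmin -0.012
-48 |y| 0.022 0.051 xmax 0.014 xmin -0.007
-40 |y| 0.021 0.036 xmax 0.012 xmin -0.011
-32 |y| 0.021 0.036 xmax 0.012 xmin -0.01
-24 |y| 0.021 0.036 xmax 0.012 xmin -0.011
-16 |y| 0.021 0.036 xmax 0.012 xmin -0.01
-8 |y| 0.021 0.029 xmax 0.011 xmin -0.009
```

apply_moves:
  commands: [0.13,-0.046,0,0,0,0,0.6,0.263,-0.092,0,0,0,0,0.6,0.263,-0.092,0,0,0,0,0.6,0.263,-0.092,-0.05,0,0,0,0.6,0.263,-0.092,-0.1,0,0,0,0.6,0.263,-0.092,-0.15,0,0,0,0.6,0.263,-0.092,-0.2,0,0,0,0.6,0.263,-0.092,-0.2,0,0,0,0.6,0.263,-0.092,-0.2,0,0,0,0.6]

```text
time: 6.88
eef_pos: [0.5259, 0.1744, 0.0633]
eef_rot: [-0.001, 0.147, 0.989, -0.001]
contact_force: [0.0, 0.9, 1.3]
opening: 0.806
finger_force: 0.0
```

```bash
python3 - <<'E'
from h import *
o,p,d=shot('wrist','w5');print(o['eef_pos'],o['eef_rot'],o['contact_force'],o['opening']);o7=np.r_[o['eef_pos'],o['eef_rot']];np.save('pics/w5o.npy',o7)
cv2.imwrite('pics/c6.png',cv2.resize(p[100:340,120:430],None,fx=2.5,fy=2.5,interpolation=cv2.INTER_CUBIC))
E
```

```text
[0.52590352 0.17435782 0.06329302] [-0.0014538   0.14701087  0.98913297 -0.00128646] [0.03054782 0.8891908  1.31085794] 0.805584448451228
```

View pics/c6.png

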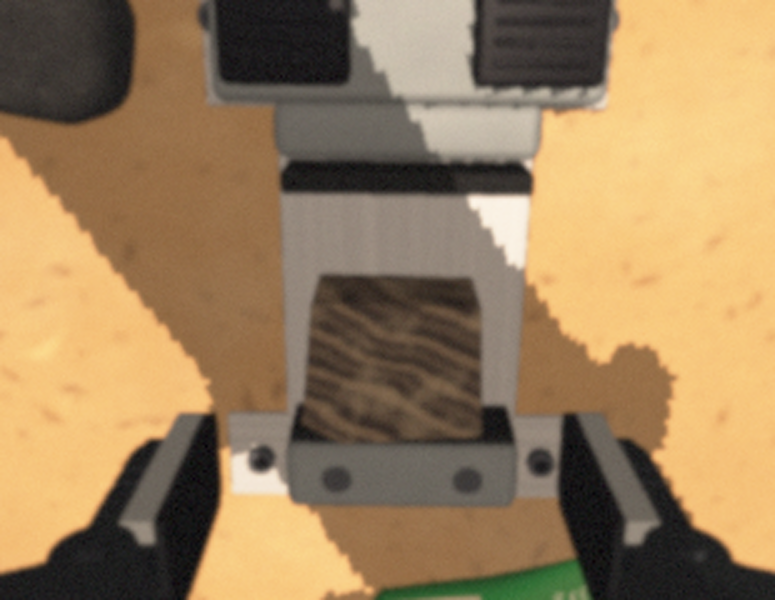

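The stone, at crop (393,357), is midway between the open fingers at (200,420) and (580,420). I lower them so they straddle it without touching, then push with one pad.

apply_moves:
  commands: [0,0,-0.06,0,0,0,0.6,0,0,-0.12,0,0,0,0.6,0,0,-0.17,0,0,0,0.6,0,0,-0.2,0,0,0,0.6,0,0,-0.205,0,0,0,0.6,0,0,-0.205,0,0,0,0.6,0,0,-0.205,0,0,0,0.6]

```text
time: 7.52
eef_pos: [0.5279, 0.1753, 0.0043]
eef_rot: [0.001, 0.147, 0.989, 0.0]
contact_force: [0.7, 1.0, 1.0]
opening: 0.799
finger_force: 0.0
```

apply_moves:
  commands: [0,0,-0.01,0,0,0,0.6,0,0,-0.017,0,0,0,0.6,0,0,-0.017,0,0,0,0.6,0.003,0.0095,-0.017,0,0,0,0.6,0.006,0.019,-0.017,0,0,0,0.6,0.009,0.0286,-0.017,0,0,0,0.6,0.012,0.038,-0.017,0,0,0,0.6,0.012,0.0487,-0.017,0,0,0,0.6,0.0117,0.059,-0.017,0,0,0,0.6,0.0116,0.07,-0.017,0,0,0,0.6,0.0114,0.08,-0.017,0,0,0,0.6,0.0112,0.091,-0.017,0,0,0,0.6]

```text
time: 8.52
eef_pos: [0.5305, 0.2027, -0.0018]
eef_rot: [-0.0, 0.147, 0.989, -0.0]
contact_force: [-0.8, -0.6, 1.3]
opening: 0.8
finger_force: 0.2
```

```bash
python3 - <<'E'
from h import *
o,p,d=shot('wrist','w6');print(o['eef_pos'],o['contact_force'],o['opening'])
cv2.imwrite('pics/c7.png',cv2.resize(p[60:340,100:430],None,fx=2,fy=2,interpolation=cv2.INTER_CUBIC))
E
```

```text
[ 0.53050182  0.20273882 -0.00179791] [-0.78174254 -0.56254444  1.27489995] 0.8000902987137081
```

View pics/c7.png

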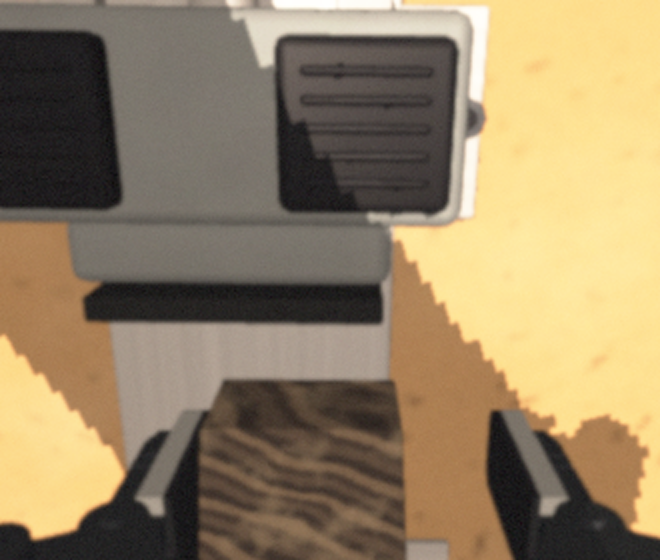

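The stone sits square against the left pad, away from the jaw, sliding with well under 2 N. The push continues.

apply_moves:
  commands: [0.003,0.0095,0,0,0,0,0.6,0.006,0.019,0,0,0,0,0.6,0.009,0.0286,0,0,0,0,0.6,0.012,0.038,0,0,0,0,0.6,0.015,0.0477,0,0,0,0,0.6,0.018,0.057,0,0,0,0,0.6,0.021,0.067,0,0,0,0,0.6,0.024,0.076,0,0,0,0,0.6,0.027,0.086,0,0,0,0,0.6,0.03,0.095,0,0,0,0,0.6,0.033,0.105,0,0,0,0,0.6,0.036,0.114,0,0,0,0,0.6]

```text
time: 9.57
eef_pos: [0.5414, 0.2371, -0.0018]
eef_rot: [-0.0, 0.147, 0.989, 0.0]
contact_force: [0.2, -0.8, -0.5]
opening: 0.8
finger_force: 0.1
```

apply_moves:
  commands: [0.003,0.0095,0,0,0,0,0.6,0.006,0.019,0,0,0,0,0.6,0.009,0.0286,0,0,0,0,0.6,0.012,0.038,0,0,0,0,0.6,0.015,0.0477,0,0,0,0,0.6,0.018,0.057,0,0,0,0,0.6,0.019,0.06,0,0,0,0,0.6,0.019,0.06,0,0,0,0,0.6,0.019,0.06,0,0,0,0,0.6]

```text
time: 10.32
eef_pos: [0.5471, 0.2546, -0.0018]
eef_rot: [0.0, 0.147, 0.989, -0.0]
contact_force: [1.1, -0.1, 0.4]
opening: 0.801
finger_force: 0.0
```

```bash
python3 - <<'E'
from h import *
o,p,d=shot('wrist','w7');T=wT(np.r_[o['eef_pos'],o['eef_rot']])
print(o['eef_pos'],o['contact_force'],o['opening'])
u,v=np.meshgrid(np.arange(0,560),np.arange(0,420));px=np.c_[u.ravel(),v.ravel()];px=px[d[px[:,1],px[:,0]]>0]
Q=px2w('wrist',px[::2],d,T);a=np.radians(-17.5);X=np.array([np.cos(a),np.sin(a)]);Y=np.array([-X[1],X[0]])
c=(Q[:,:2]-[.530,.1765])@np.c_[X,Y]
def box(lo,hi,x0,x1,y0,y1):
    m=(Q[:,2]>lo)&(Q[:,2]<hi)&(c[:,0]>x0)&(c[:,0]<x1)&(c[:,1]>y0)&(c[:,1]<y1);s=c[m]
    print(m.sum(),s.min(0).round(4),s.max(0).round(4),Q[m,2].mean().round(4)) if m.any() else print('none')
    return Q[m]
s=box(.02,.03,-.045,.03,.046,.098)
A=np.c_[s[:,:2],np.ones(len(s))];print('slope',np.linalg.lstsq(A,s[:,2],rcond=None)[0])
E
```

```text
[ 0.54706235  0.25463572 -0.00180482] [ 1.09009926 -0.05202662  0.38510009] 0.8005403039903591
3792 [-0.0282  0.046 ] [0.0147 0.0928] 0.0241
slope [ 0.01458515 -0.00170153  0.01657904]
```

The stone is flat on the table (top 24 mm), centred at clamp (-6, 70) mm, 11 mm clear of the plate. I back the pad off and go straight up.

apply_moves:
  commands: [-0.004,-0.013,0,0,0,0,0.6,-0.009,-0.029,0,0,0,0,0.6,-0.009,-0.029,0,0,0,0,0.6,-0.009,-0.029,0.05,0,0,0,0.6,-0.009,-0.029,0.13,0,0,0,0.6,-0.009,-0.029,0.25,0,0,0,0.6,-0.009,-0.029,0.38,0,0,0,0.6,-0.009,-0.029,0.5,0,0,0,0.6,-0.009,-0.029,0.5,0,0,0,0.6,-0.009,-0.029,0.5,0,0,0,0.6]

```text
time: 11.2
eef_pos: [0.5457, 0.2463, 0.1508]
eef_rot: [0.002, 0.147, 0.989, 0.002]
contact_force: [-0.3, 0.7, -0.4]
opening: 0.798
finger_force: 0.0
```

```bash
python3 - <<'E'
from h import *
o,p,d=shot('wrist','w8');T=wT(np.r_[o['eef_pos'],o['eef_rot']])
print(o['eef_pos'],o['contact_force'],o['qvel'].round(3))
u,v=np.meshgrid(np.arange(0,560),np.arange(0,420));px=np.c_[u.ravel(),v.ravel()];px=px[d[px[:,1],px[:,0]]>0]
Q=px2w('wrist',px[::2],d,T);a=np.radians(-17.5);X=np.array([np.cos(a),np.sin(a)]);Y=np.array([-X[1],X[0]])
c=(Q[:,:2]-[.530,.1765])@np.c_[X,Y]
def box(n,lo,hi,x0,x1,y0,y1):
    m=(Q[:,2]>lo)&(Q[:,2]<hi)&(c[:,0]>x0)&(c[:,0]<x1)&(c[:,1]>y0)&(c[:,1]<y1);s=c[m]
    print(n,m.sum(),*( (s.min(0).round(4),s.max(0).round(4),Q[m,2].mean().round(4)) if m.any() else ()))
box('stone',.018,.03,-.05,.04,.036,.12)
box('catch a',.038,.055,-.11,-.06,.005,.05)
box('catch b',.038,.055,-.11,-.06,-.05,-.005)
box('jaw',.018,.028,-.068,-.03,-.03,.03)
E
```

```text
[0.5456812  0.24631933 0.15076213] [-0.26503418  0.74288387 -0.36663403] [ 0.003  0.043 -0.013  0.055 -0.006 -0.016  0.001]
stone 1005 [-0.0274  0.0453] [0.0147 0.0923] 0.0241
catch a 644 [-0.099   0.0125] [-0.0726  0.0395] 0.0457
catch b 645 [-0.099  -0.0395] [-0.0734 -0.012 ] 0.0456
jaw 803 [-0.0675 -0.03  ] [-0.045  0.03 ] 0.023
```

Catches are up, the jaw is fully back, and the stone is clear and flat.

```bash
python3 -c "
from cell import sign_off;print(sign_off())"
```

```text
the job is handed in; nothing more can be done
None
```

The job is handed in: the jaw is fully back, both catches are up again, and the stone stands flat on the table about 11 mm clear of the clamp's left side; the arm kept clear of everything else, though the loose items weren't re-measured afterwards.

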